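# Gauge a tube adapter's bore with a depth rod

### The arm

A 6-joint arm with a two-finger parallel gripper is mounted at the origin on the work surface. World frame = base frame: x ahead of the robot, y to its left, z up, the work surface at z = 0. Lengths are in mm, angles in rad, forces in N, time in s.
With the tool pointing down it reaches from about 275 to 750 mm from the base axis. Payload 10.2 kg.
Tool frame: the origin (TCP) lies midway between the tips of the shut fingers; the grasp point (between the pads) lies 19 mm behind it; z points along the fingers, y is the direction in which the jaws open and shut (so a half turn about z gives the same grasp; the last joint's range is limited). The gripper opens to 85 mm and grips with 20 to 120 N. Pads are 22 mm wide; open, the fingers measure 114 mm over their backs; the gripper's body (76 mm by 85 mm) begins 54 mm behind the grasp point. The pads swing forward as they close: fully open they stand 13 mm farther back than shut.
Start: joints at [-1.45, 0.313, 1.498, -0, 1.331, -0.223], TCP at [176.948, -494.288, 231.294] pointing down, gripper open.
Joint ranges: [-2.94, 2.94], [-0.97, 2.17], [0.19, 2.56], [-1.23, 4.37], [0.02, 3.11], [-2.88, 2.88]. Speed limits (rad/s): [2.39, 2.39, 3.01, 3.14, 3.14, 3.14].

### API

Orientations are given as a unit quaternion [w, x, y, z].
In Python, from rig import sense, optics, ctrl gives the robot as it stands.
- The arm moves only by the tool play_rows, never from a script. Its argument "plan" is a list of rows, each a list of 7 numbers: the shift along the world's x, y, z in mm, then the turn, a rotation vector about the world's x, y, z in rad, then the opening, from -1 (shut) to 1 (fully open), so that 0 is half open. A call has 1 to 5 rows; each row shifts and turns the pose as measured when the row begins; what a row does not reach is not made up. A row lasts 1/12 s, in which the tool goes at most 41.7 mm and 7.16 degrees, less where a joint would pass 70% of its speed; a pose out of reach is approached as far as the arm can. A call is refused whole if a number of a shift passes 41.7 or a number of a turn 0.125, either way. A call with a gripper value outside its range is refused whole. The fingers move at their own pace and stop on an object; "grip_force" is the grip in N (left out, the last holds). Time passes only in rows, so rows that do not move let the fingers close. It gives the time, the measured TCP pose, the force and the opening at its end, in the units of the state.
- sense(): the state, without advancing time (a new reading comes with each control period).
- optics.capture(name): name is "side" or "top" or "wrist"; returns a dict with "img" (420x560x3 uint8, blue, green, red), "fx", "fy", "cx", "cy" (pixels), "world_to_cam" (4x4, takes a point from world to camera coordinates). Camera axes: x right, y up, looking along -z (the intrinsics and any distortion apply to the point x, -y, -z); pixel columns grow to the right and rows downward; lengths in mm; the calibration is good to about 2 mm. A picture is of the moment at which its call begins. There is no depth.
- ctrl.finish_job(): hands the job in, once; it reports no verdict.
The state is a dict: "time_s": time; "joints": joint angles; "dq": joint speeds; "tau": joint torques, N m; "eef_pos": TCP position; "ee_rot": TCP orientation; "force": force on the tool from outside, world axes, zero at the start; "wrist_torque": the same for the moment, N m; "grip_width": opening from 0.0 (shut) to 1.0 (fully open).
Only numpy, scipy, OpenCV 4.12 (cv2) and the standard library are available. Lean on these libraries where they do the work, as an engineer would, in place of code of your own. Each camera call takes 0.05 s, during which the arm holds its last target. There are 200 camera calls.

### The job

Check how deep the cushion sits in the centrifuge tube adapter: take the steel depth rod from its stand, slide it tip first into the adapter's bore, past the stiff spring clips, and press it gently down until it bottoms on the rubber cushion; leave it standing there. Then take the reading: slide the marker on the scale post until the flat top of its pointer is level with the top of the rod, and let go, leaving the other things on the bench where they are.

Things in the scene. Friction and masses are not known exactly. Their poses are not given: they have to be found in the camera images.
- rod_head (a point): Depth rod: plain steel, standing upright in its stand at the start; 130 mm long over all, 0.12 kg. This point is the centre of its grip head (a cylinder 20 mm in diameter, 24 mm tall, at the upper end), 12 mm below the rod's top and 118 mm above its tip. z points up along the rod, from the tip to the head.
- rod_top (a point): Centre of the flat top end of the rod's head, 130 mm above the tip.
- rod_tip (a point): Centre of the rod's lower end. The shank is 12 mm in diameter; its last 6 mm taper to 7 mm at the tip.
- stand: Rod stand: aluminium block 60 x 60 mm, 45 mm tall, fixed to the bench, with a vertical hole 15 mm wide and 40 mm deep at its centre in which the rod stands loosely. Origin at the centre of its underside, z up.
- fixture: Depth-check fixture, fixed to the bench: an aluminium base plate 10 mm thick carrying the tube adapter (grey plastic block with dark bands, 70 x 70 mm, 95 mm tall) and a scale post. Origin on the bore's axis at bench level; z up, y points from the bore to the post, whose axis lies 120 mm away. The post is 12 mm square; its top stands 117 mm above the adapter's top face.
- bore_mouth (a point): Centre of the mouth of the bore, in the adapter's flat top face, 105 mm above the bench. The bore is vertical and 13.5 mm wide. Two sprung clips 22 mm below the mouth pinch the rod from the fixture's -x and +x: it takes some 3 to 8 N to push the rod in and along, and they hold it wherever it is let go.
- bore_floor: Underside of the adapter on the bore's axis, 95 mm below the mouth; above it in the bore sits the rubber cushion, at an unknown depth of 50 to 85 mm below the mouth (so 45 to 80 mm of the rod stands out once it has bottomed). The cushion yields about 1 mm per 4 N and is spoiled by more than 20 N.
- marker (a joint): Height (m) of the flat top of the marker's pointer above the adapter's top face, 0 to 0.112; starts between 0.095 and 0.110. The marker slides up and down the scale post with about 4 N of friction and stays where it is left.
- marker_top (a point): Tip of the marker's flat aluminium pointer, in its top face, 44 mm from the post's axis towards the bore. This is the height that is set level with the rod's top.
- marker_grip (a point): Centre of the marker's black grip block, 16 mm (fixture x) by 24 mm (fixture y) by 26 mm tall, at the end of an arm on the far side of the post from the bore, 72 mm from the post's axis and at the same height as the pointer's top. Axes as for the fixture.
- tube_rack_mid (a point): Bystander: white rack 70 x 150 mm with orange-capped tubes, 91 mm tall in all; the point is 30 mm above the bench at its centre.
- bottle_mid (a point): Bystander: white bottle 64 mm in diameter, 110 mm tall; the point is on its axis 30 mm above the bench.
- tip_box_mid (a point): Bystander: box of pipette tips 88 x 123 mm, 61 mm tall; the point is 30 mm above the bench at its centre.

How it is judged:
By the outcome, as a careful person would: the job done as asked, in the order asked, and still so for the second after the job is handed in, with the robot touching nothing.
It also fails if it takes over 72 s, if anything falls off the work surface, if the arm or the gripper's body presses on something with over 40 N, if the wrist force passes 120 N, or if a joint passes its speed limit or range.

## Working session

There is one attempt and no reset: what is moved stays moved. The work goes in short steps, Python scripts to look and compute and a tool call to move; the robot and the scene stay as the last step left them, time stands still between calls to the robot, and variables do not carry over. Pictures are saved under pics/ and viewed, about 8 in all and at most 12, crops included, and the job is handed in when it is done.

Besides the shell and the picture viewer there is one more tool, called after "Request:" as name(argument=value, ...), one argument or row to a line, values as JSON. play_rows: Moves the arm, as the interface text tells. Its arguments: {"type":"object","properties":{"plan":{"type":"array"},"grip_force":{"type":"number"}},"required":["plan"]}

```bash
ls; mkdir -p pics; cat > h.py <<'E'
import numpy as np, cv2
from rig import sense, optics, ctrl
def cap(n,save=None):
    c=optics.capture(n)
    if save: cv2.imwrite('pics/'+save,c['img'])
    return c
def ray(c,u,v):
    M=np.array(c['world_to_cam']);R=M[:3,:3];t=M[:3,3]
    K=np.array([[c['fx'],0,c['cx']],[0,c['fy'],c['cy']],[0,0,1]])
    x,y,_=np.linalg.inv(K)@[u,v,1]
    d=R.T@np.array([x,-y,-1]);return -R.T@t,d/np.linalg.norm(d)
def atz(c,u,v,z):
    o,d=ray(c,u,v);return o+d*(z-o[2])/d[2]
def proj(c,p):
    M=np.array(c['world_to_cam']);q=M[:3,:3]@p+M[:3,3]
    return c['cx']+c['fx']*q[0]/-q[2], c['cy']+c['fy']*-q[1]/-q[2]
E
python3 - <<'E'
from h import *
for n in('side','top'):
    c=cap(n,n+'0.png');o,d=ray(c,280,210)
    print(n,{k:np.round(v,2).tolist() for k,v in c.items() if k not in('img','world_to_cam')},o.round(),d.round(2))
print(sense())
E
```

```text
pics
side {'fx': 513.23, 'fy': 513.23, 'cx': 280.8, 'cy': 207.42} [  448. -1238.   847.] [ 0.05  0.86 -0.51]
top {'fx': 508.83, 'fy': 508.83, 'cx': 284.8, 'cy': 205.52} [ 441.   29. 1507.] [ 0.06  0.01 -1.  ]
{'time_s': 0.1, 'joints': array([-1.45043358e+00,  3.13400935e-01,  1.49834239e+00,  1.44844148e-05,
        1.33100907e+00, -2.23388189e-01]), 'dq': array([-0.00059922, -0.00201315, -0.00093616,  0.00040512, -0.00113242,
        0.00113662]), 'tau': array([ 3.13717195e-03, -4.12897038e+01, -2.60139245e+01, -1.85380768e-04,
        3.02675980e-03,  3.21943185e-05]), 'eef_pos': array([ 176.90626525, -494.05871151,  230.79582778]), 'ee_rot': array([-5.78739307e-04,  9.85265867e-01,  1.71028753e-01,  3.68821771e-05]), 'force': array([-0.20424067, -0.95642183,  0.06945243]), 'wrist_torque': array([0.0040984 , 0.05743826, 0.0011671 ]), 'grip_width': 1.0010356290214943}
```

View pics/side0.png

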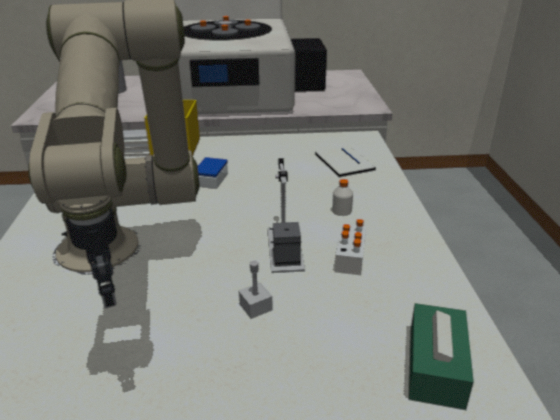

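View pics/top0.png

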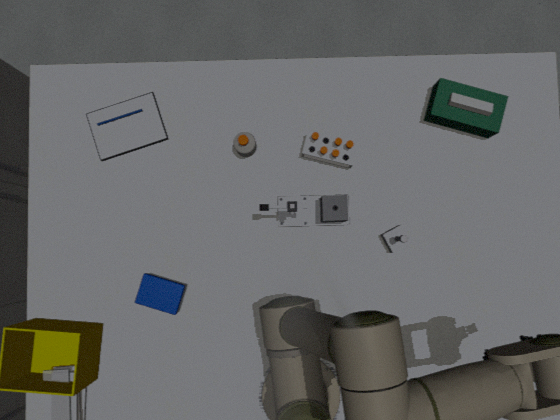

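Side view: the rod's head is at about (254,266), the adapter top at (287,228) and the marker at (282,175). Top view: the rod head is near (398,239), the bore (335,208), the post (292,206) and the grip block (264,207). I'll enlarge both.

```bash
python3 - <<'E'
from h import *
t=cv2.imread('pics/top0.png')[185:265,245:415]; s=cv2.imread('pics/side0.png')[150:320,225:325]
a=cv2.resize(t,None,fx=4.5,fy=4.5,interpolation=cv2.INTER_CUBIC)
cv2.imwrite('pics/t_c.png',a)
cv2.imwrite('pics/s_c.png',cv2.resize(s,None,fx=3.5,fy=3.5,interpolation=cv2.INTER_CUBIC))
c=cap('top')
for n,u,v,z in[('head',398,239,135),('bore',335,208,105),('post',292,206,222),('grip',264,207,205)]: print(n,atz(c,u,v,z).round(1))
E
```

```text
head [ 439.5 -268.8  135. ]
bore [ 529.1 -105.   105. ]
post [529.5  14.8 222. ]
grip [529.9  86.5 205. ]
```

View pics/t_c.png

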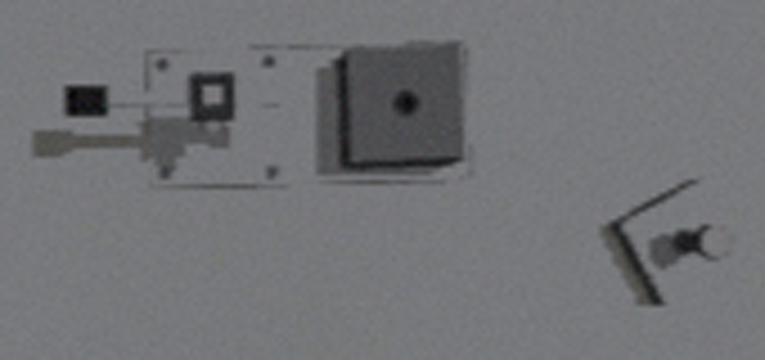

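View pics/s_c.png

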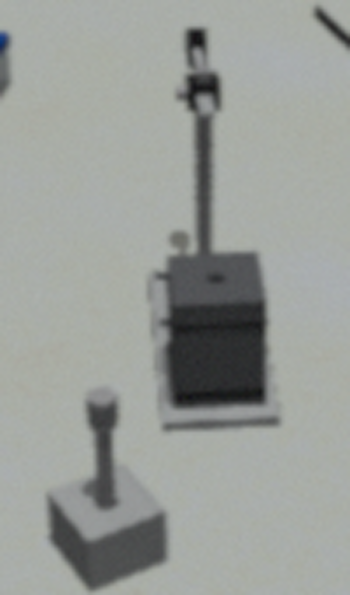

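```bash
cat >> h.py <<'E'
def tri(c1,p1,c2,p2):
    o1,d1=ray(c1,*p1);o2,d2=ray(c2,*p2)
    s,t=np.linalg.lstsq(np.c_[d1,-d2],o2-o1,rcond=None)[0]
    return ((o1+s*d1)+(o2+t*d2))/2, np.linalg.norm(o1+s*d1-o2-t*d2)
E
python3 - <<'E'
from h import *
t=cap('top');s=cap('side')
T=lambda x,y:(x/4.5-.4+245,y/4.5-.4+185)
S=lambda x,y:(x/3.5-.4+225,y/3.5-.4+150)
print('head',atz(t,*T(712,242),135),atz(s,*S(102,395),135),tri(t,T(712,242),s,S(102,395)))
print('bore',atz(t,*T(406,102),105),atz(s,*S(216,279),105),tri(t,T(406,102),s,S(216,279)))
print('post',atz(t,*T(213,96),222),'grip',[atz(t,*T(86,100),z) for z in(213,220)])
# adapter top corners
for p in((350,50),(461,42),(463,158),(348,162)):print(atz(t,*T(*p),105))
E
```

```text
head [ 440.84786081 -281.77262732  135.        ] [ 445.77122059 -283.83052714  135.        ] (array([ 443.30772767, -282.06635093,  133.68070677]), np.float64(4.919094852248991))
bore [ 531.14352195 -104.59356373  105.        ] [ 535.02724517 -104.99989613  105.        ] (array([ 533.10818291, -104.69661798,  104.71145221]), np.float64(3.8859844023867667))
post [529.67478424  14.97604365 222.        ] grip [array([529.8256835 ,  86.87974935, 213.        ]), array([529.34266089,  86.56773981, 220.        ])]
[564.01796204 -71.21321208 105.        ]
[ 567.24111287 -139.53760247  105.        ]
[ 495.91639085 -138.39001023  105.        ]
[495.21631504 -67.93400174 105.        ]
```

Request:
play_rows(
  plan=[
    [20,20,10,0,0,0.12,1],
    [25,25,0,0,0,0.12,1],
    [25,25,0,0,0,0.12,1],
    [25,25,0,0,0,0.12,1],
    [25,25,0,0,0,0.12,1],
  ],
)

```text
time_s: 0.67
eef_pos: [296.3, -373.0, 240.0]
ee_rot: [-0.001, 0.888, 0.46, -0.001]
force: [1.2, -0.4, 0.4]
grip_width: 1.002
```

Request:
play_rows(
  plan=[
    [29,18,0,0,0,0.123,1],
    [29,18,0,0,0,0.123,1],
    [29,18,0,0,0,0.123,1],
    [29,18,0,0,0,0.123,1],
    [29,18,0,0,0,0.123,1],
  ],
)

```text
time_s: 1.08
eef_pos: [446.7, -275.7, 240.7]
ee_rot: [-0.0, 0.703, 0.711, -0.001]
force: [-0.1, -0.2, 0.3]
grip_width: 1.001
```

Request:
play_rows(
  plan=[
    [0,0,0,0,0,0,1],
    [0,0,0,0,0,0,1],
  ],
)

```text
time_s: 1.25
eef_pos: [450.9, -271.6, 240.2]
ee_rot: [-0.0, 0.698, 0.716, -0.0]
force: [0.1, -0.2, -0.1]
grip_width: 0.999
```

```bash
python3 - <<'E'
from h import *
s=sense();print(s['eef_pos'],s['ee_rot'])
c=cap('wrist','w1.png');o,d=ray(c,280,210);print(o,d)
for p in((442,-282,135),(532,-104.7,105)):print(proj(c,np.array(p)))
E
```

```text
[ 450.89434664 -271.63712663  240.16157401] [-2.77737942e-04  6.98213729e-01  7.15889219e-01 -3.71519728e-04]
[ 449.22336393 -203.96436265  381.28159209] [ 0.00772861 -0.2644795  -0.96436034]
(np.float64(269.1917158028781), np.float64(221.28334803909192))
(np.float64(384.5064386790715), np.float64(5.288783428851389))
```

View pics/w1.png

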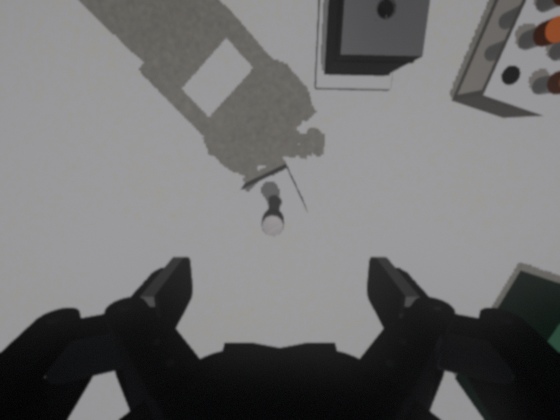

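```bash
python3 - <<'E'
from h import *
c=cap('wrist')
g=cv2.GaussianBlur(cv2.cvtColor(c['img'],cv2.COLOR_BGR2GRAY),(3,3),0)
b=g[:22,370:405];ys,xs=np.nonzero(b<45);print('bore',370+xs.mean(),ys.mean(),len(xs));u,v=370+xs.mean(),ys.mean()
print(g[225,255:292]); print(g[205:245,273])
print(atz(c,u,v,105),atz(c,273,225,135))
E
```

```text
bore 385.41509433962267 7.754716981132075 212
[154 154 155 154 153 149 141 133 134 138 140 141 142 142 142 143 143 144
 145 144 144 145 145 146 147 147 144 139 135 139 147 152 153 154 154 154
 154]
[ 61  61  61  60  58  56  56  58  65  81 106 129 143 148 148 148 147 146
 146 145 145 143 143 144 144 143 142 140 139 140 144 149 152 153 154 154
 154 154 154 154]
[ 532.91361565 -106.5576616   105.        ] [ 445.17287031 -285.43115628  135.        ]
```

Request:
play_rows(
  plan=[
    [-7,-12.5,-20,0,0,-0.025,1],
    [0,0,-30,0,0,0,1],
    [0,0,-30,0,0,0,1],
    [0,0,-20,0,0,0,0.2],
    [0,0,0,0,0,0,0],
  ],
)

```text
time_s: 1.77
eef_pos: [438.4, -290.0, 138.9]
ee_rot: [0.003, 0.713, 0.701, -0.001]
force: [0.1, -0.2, -0.5]
grip_width: 0.745
```

Request:
play_rows(
  plan=[
    [0,0,0,0,0,0,-0.2],
  ],
)

```text
time_s: 1.85
eef_pos: [437.5, -290.8, 139.1]
ee_rot: [0.002, 0.714, 0.7, -0.001]
force: [-0.0, -0.3, 0.8]
grip_width: 0.603
```

Request:
play_rows(
  plan=[
    [6,6,0,0,0,0.02,0],
    [0,0,0,0,0,0,0],
    [0,0,0,0,0,0,0],
  ],
)

```text
time_s: 2.1
eef_pos: [444.0, -286.2, 142.5]
ee_rot: [0.004, 0.708, 0.707, -0.001]
force: [-0.8, -0.3, -0.3]
grip_width: 0.502
```

```bash
python3 - <<'E'
from h import *
s=sense();print(s['eef_pos'],s['ee_rot'],s['grip_width'])
c=cap('wrist','w2.png')
for z in (135,):print(proj(c,np.array((444.5,-284.5,135))))
g=cv2.cvtColor(c['img'],cv2.COLOR_BGR2GRAY);print(g[215:330:3,280])
E
```

```text
[ 444.02752003 -286.24536126  142.46408039] [ 0.00436948  0.70756934  0.70662981 -0.00091801] 0.5015716136380713
(np.float64(280.3653035582999), np.float64(254.35838636506915))
[ 65  66  67  66  63  59  61  65  80 100 100  99 100  99  99  99 101 100
 101 163 174 174 174 173 173 174 173 174 174 174 174 174 173 172 173 172
 173 174 173]
```

View pics/w2.png

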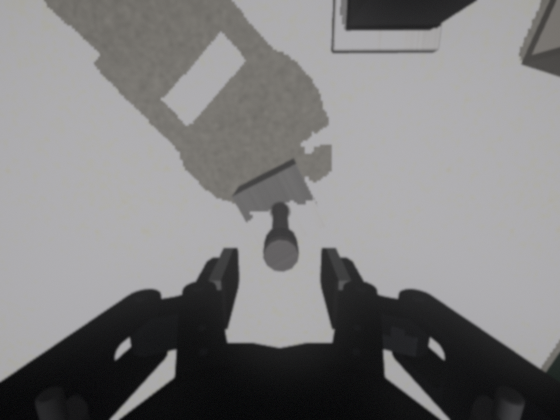

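```bash
cat >> h.py <<'E'
from scipy.spatial.transform import Rotation as Rn
def st():
    s=sense();q=s['ee_rot'];h=2**-.5
    r=(Rn.from_quat([h,h,0,0])*Rn.from_quat([*q[1:],q[0]]).inv()).as_rotvec()
    print(s['time_s'],'pos',s['eef_pos'].round(2),'corr',r.round(4),'F',s['force'].round(1),'g',round(s['grip_width'],3))
E
python3 -c "
from h import *
st()"
```

```text
2.15 pos [ 444.19 -286.26  142.65] corr [0.0078 0.0053 0.0012] F [-0.   0.8 -0.7] g 0.502
```

Request:
play_rows(
  plan=[
    [0.5,1,-10,0,0,0,0],
    [0,0,-10,0,0,0,0],
    [0,0,-10,0,0,0,0],
    [0,0,0,0,0,0,0],
    [0,0,0,0,0,0,0],
  ],
)

```text
time_s: 2.57
eef_pos: [445.2, -285.2, 111.0]
ee_rot: [0.006, 0.707, 0.707, -0.001]
force: [1.1, -0.4, -0.7]
grip_width: 0.503
```

```bash
python3 -c "
from h import *
st()"
```

```text
2.5667 pos [ 445.24 -285.16  111.04] corr [0.0099 0.0073 0.0007] F [ 1.1 -0.4 -0.7] g 0.503
```

Correct the tilt and go down the last 5 mm, then close.

Request:
play_rows(
  plan=[
    [0,0,-4,0.01,0.007,0,0],
    [0,0,0,0,0,0,0],
    [0,0,0,0,0,0,-1],
    [0,0,0,0,0,0,-1],
    [0,0,0,0,0,0,-1],
  ],
  grip_force=60,
)

```text
time_s: 2.98
eef_pos: [445.5, -285.4, 107.0]
ee_rot: [-0.0, 0.707, 0.707, 0.0]
force: [-0.4, -0.3, -1.7]
grip_width: 0.214
```

Request:
play_rows(
  plan=[
    [0,0,0,0,0,0,-1],
    [0,0,0,0,0,0,-1],
    [0,0,0,0,0,0,-1],
  ],
)

```text
time_s: 3.23
eef_pos: [445.4, -285.3, 107.1]
ee_rot: [-0.0, 0.707, 0.707, 0.0]
force: [-0.8, -0.8, -0.7]
grip_width: 0.215
```

```bash
python3 -c "
from h import *
st()"
```

```text
3.2333 pos [ 445.39 -285.34  107.08] corr [-0.0008 -0.0001  0.0007] F [-0.8 -0.8 -0.7] g 0.215
```

Request:
play_rows(
  plan=[
    [0,0,15,0,0,0,-1],
    [0,0,30,0,0,0,-1],
    [0,0,30,0,0,0,-1],
    [0,0,30,0,0,0,-1],
    [0,0,15,0,0,0,-1],
  ],
)

```text
time_s: 3.65
eef_pos: [443.3, -283.2, 227.6]
ee_rot: [-0.005, 0.707, 0.707, 0.0]
force: [0.2, -0.4, -0.8]
grip_width: 0.211
```

Request:
play_rows(
  plan=[
    [5,10,5,0,0,0,-1],
    [15,30,0,0,0,0,-1],
    [15,30,0,0,0,0,-1],
    [15,30,0,0,0,0,-1],
    [5,10,0,0,0,0,-1],
  ],
)

```text
time_s: 4.07
eef_pos: [499.9, -169.3, 234.7]
ee_rot: [-0.002, 0.71, 0.704, 0.001]
force: [-0.2, 0.8, -1.5]
grip_width: 0.215
```

Request:
play_rows(
  plan=[
    [0,0,0,0,0,0,-1],
    [0,0,0,0,0,0,-1],
  ],
)

```text
time_s: 4.23
eef_pos: [500.6, -165.3, 233.1]
ee_rot: [-0.004, 0.708, 0.706, 0.001]
force: [-0.2, -0.0, -0.7]
grip_width: 0.214
```

```bash
python3 -c "
from h import *
st()"
```

```text
4.2333 pos [ 500.64 -165.31  233.12] corr [-0.0061 -0.0045  0.0027] F [-0.2 -0.  -0.7] g 0.214
```

Request:
play_rows(
  plan=[
    [4,5,0,-0.006,-0.0045,0.002,-1],
    [0,0,0,0,0,0,-1],
    [0,0,0,0,0,0,-1],
  ],
)

```text
time_s: 4.48
eef_pos: [504.1, -161.0, 231.9]
ee_rot: [-0.001, 0.708, 0.706, -0.0]
force: [-0.1, -0.0, -1.3]
grip_width: 0.212
```

```bash
python3 - <<'E'
from h import *
st();p=sense()['eef_pos']
c=cap('wrist');im=c['img']
tip=p-[0,0,102]
u,v=proj(c,tip);bu,bv=proj(c,np.array([532.5,-105.5,105]));print('tip pred',u,v,'bore pred',bu,bv)
cv2.imwrite('pics/w3.png',im)
E
```

```text
4.4833 pos [ 504.11 -161.01  231.86] corr [-0.0001 -0.0015  0.0022] F [-0.1 -0.  -1.3] g 0.212
tip pred 279.7131509262329 211.1199801933764 bore pred 311.65347772981215 143.28421849774398
```

View pics/w3.png

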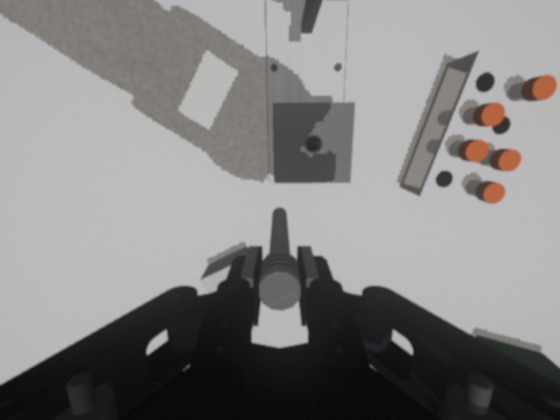

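```bash
python3 - <<'E'
from h import *
c=cap('wrist');im=c['img'];p=sense()['eef_pos']
g=cv2.cvtColor(im,cv2.COLOR_BGR2GRAY)
b=g[130:160,298:328];print(b[::2,::2])
m=(b<48);ys,xs=np.nonzero(m);u,v=298+xs.mean(),130+ys.mean();print('bore',u,v,len(xs),atz(c,u,v,105))
print(g[200:222,279]);print(g[212,266:294]);print(g[225,266:294])
for e in((0,-3.5),(0,3.5)):print(proj(c,p-[0,0,102]+[0,e[1],0]))
E
```

```text
[[ 71  71  72  73  72  71  73  91 112 114 113 114 114 113 113]
 [ 72  72  73  73  73  73  89 100 114 113 114 113 114 113 113]
 [ 72  72  72  73  73  79  97  99 100 104 110 113 114 113 112]
 [ 72  72  71  72  72  78  75  65  65  73  92 108 114 113 113]
 [ 72  72  72  71  65  58  52  49  47  51  64  89 111 112 113]
 [ 71  71  71  69  62  49  46  47  47  45  52  70 102 113 111]
 [ 71  72  71  65  53  48  48  48  47  51  59  62  96 112 113]
 [ 71  71  73  76  55  48  47  47  46  49  57  64  94 113 112]
 [ 72  81  94  91  61  45  45  44  43  43  49  68  98 113 113]
 [ 72  89 111 107  76  48  42  41  41  48  59  84 109 114 113]
 [ 70  81  96  98  94  74  58  52  54  63  82 103 114 113 111]
 [ 71  71  72  76 101 103  92  83  80  86 100 109 110 108 102]
 [ 71  71  72  72  82 104 111 105  84  77  81  82  81  81  78]
 [ 72  71  71  71  72  82 102  87  74  72  71  71  72  71  72]
 [ 71  72  72  72  72  72  79  74  71  72  71  72  72  73  72]]
bore 312.34328358208955 144.44776119402985 67 [ 533.13693972 -106.56054731  105.        ]
[188 187 188 188 186 183 170 140 101  79  73  74  74  74  73  74  74  74
  74  73  73  74]
[186 187 187 187 185 177 152 112  81  74  73  74  74  74  73  73  74  73
  80 106 145 175 186 187 187 187 188 187]
[187 187 187 184 172 143 102  76  71  72  73  74  74  73  72  73  72  72
  71  74  92 132 170 185 187 187 186 187]
(np.float64(279.70906349757007), np.float64(215.13614413263144))
(np.float64(279.6964055755643), np.float64(207.26041352522986))
```

Request:
play_rows(
  plan=[
    [8,15,0,0,0,0,-1],
    [12,25,0,0,0,0,-1],
    [5,8,0,0,0,0,-1],
    [0,0,0,0,0,0,-1],
    [0,0,0,0,0,0,-1],
  ],
)

```text
time_s: 5.0
eef_pos: [529.1, -114.9, 231.9]
ee_rot: [-0.0, 0.71, 0.704, -0.001]
force: [0.5, -0.0, -1.2]
grip_width: 0.211
```

```bash
python3 -c "
from h import *
st()"
```

```text
5.0 pos [ 529.08 -114.89  231.94] corr [ 0.0007 -0.0015  0.0076] F [ 0.5 -0.  -1.2] g 0.211
```

Request:
play_rows(
  plan=[
    [4.3,8.5,-10,0,0,0.007,-1],
    [0,0,-6,0,0,0,-1],
    [0,0,0,0,0,0,-1],
    [0,0,0,0,0,0,-1],
  ],
)

```text
time_s: 5.33
eef_pos: [532.7, -108.0, 213.7]
ee_rot: [-0.001, 0.708, 0.706, -0.001]
force: [0.2, 0.7, -0.4]
grip_width: 0.214
```

```bash
python3 - <<'E'
from h import *
st();p=sense()['eef_pos']
c=cap('wrist');im=c['img']
print(proj(c,p-[0,0,102]),proj(c,np.array([533.3,-106.5,105])))
a=cv2.resize(im[170:250,230:330],None,fx=6,fy=6,interpolation=cv2.INTER_CUBIC)
s=cap('side')['img'][190:260,240:330]
cv2.imwrite('pics/w4.png',np.hstack([cv2.convertScaleAbs(a,alpha=1.6)[:480],np.zeros((480,20,3),np.uint8)]))
cv2.imwrite('pics/s4.png',s)
E
```

```text
5.3333 pos [ 532.72 -108.05  213.73] corr [ 0.001  -0.0026  0.0023] F [ 0.2  0.7 -0.4] g 0.214
(np.float64(279.8377107047006), np.float64(210.98940764841953)) (np.float64(280.50825718073094), np.float64(207.22624152647626))
```

View pics/w4.png

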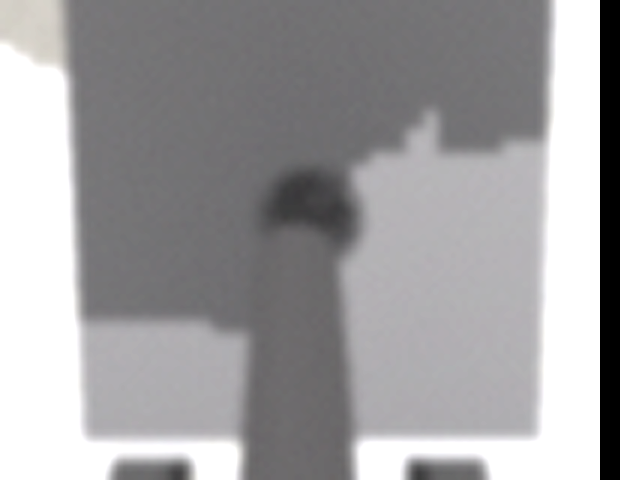

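```bash
python3 - <<'E'
from h import *
c=cap('wrist');p=sense()['eef_pos']
print('bore',atz(c,281.7,205.4,105),'tip',atz(c,278.8,211.5,p[2]-102),'back edge',atz(c,278.8,207.7,p[2]-102)-[0,3.5,0])
g=cv2.cvtColor(c['img'],cv2.COLOR_BGR2GRAY)
for r in(200,202,204,206,213,218):print(r,g[r,266:298])
print(g[194:212,281])
E
```

```text
bore [ 534.47662781 -105.02356431  105.        ] tip [ 531.95755457 -108.5132139   112.33632776] back edge [ 531.96574482 -108.64725235  112.33632776]
200 [ 71  71  70  70  70  69  69  66  63  58  50  45  40  39  39  39  41  45
  47  50  54  65  82 100 111 113 114 113 113 113 113 113]
202 [ 70  70  71  70  70  69  67  63  57  51  42  38  35  38  37  37  38  43
  43  44  48  59  73  87 103 111 113 113 113 112 113 113]
204 [ 72  70  71  70  70  68  63  58  49  43  40  38  37  37  36  37  39  40
  40  38  40  48  61  77  95 108 112 113 114 112 113 113]
206 [ 71  71  70  70  69  68  62  57  51  46  45  44  44  43  43  42  41  39
  40  41  43  47  58  74  93 106 112 113 112 113 113 112]
213 [ 70  71  70  68  69  67  67  65  65  66  67  68  66  67  67  67  67  67
  67  70  82  98 107 109 109 109 110 112 112 112 112 112]
218 [ 69  69  69  69  69  67  65  65  65  65  67  67  67  66  68  67  66  66
  66  69  81  98 108 111 111 111 110 111 112 111 111 112]
[68 68 66 61 51 41 39 38 37 37 37 38 42 52 61 66 66 67]
```

Request:
play_rows(
  plan=[
    [1.7,3.2,-1,0,-0.002,0.002,-1],
    [0,0,0,0,0,0,-1],
    [0,0,0,0,0,0,-1],
  ],
)

```text
time_s: 5.73
eef_pos: [534.9, -105.0, 213.8]
ee_rot: [0.001, 0.707, 0.707, -0.0]
force: [-0.3, -0.1, -1.4]
grip_width: 0.212
```

```bash
python3 - <<'E'
from h import *
st();p=sense()['eef_pos'];c=cap('wrist')
print('tip',proj(c,p-[0.3,.4,102]),'bore',proj(c,np.array([534,-105.3,105])))
g=cv2.cvtColor(c['img'],cv2.COLOR_BGR2GRAY)
for r in(198,200,202,204,206,208,213):print(r,g[r,266:298])
print(g[190:214,279])
E
```

```text
5.7333 pos [ 534.91 -105.03  213.84] corr [0.0019 0.0017 0.0008] F [-0.3 -0.1 -1.4] g 0.212
tip (np.float64(278.98140230620186), np.float64(211.32432991786789)) bore (np.float64(278.28120182983776), np.float64(209.07200599137946))
198 [ 69  70  69  70  68  69  69  69  69  68  68  68  68  68  68  68  70  70
  70  69  70  73  89 105 113 112 114 113 114 113 114 114]
200 [ 69  69  69  68  69  69  68  67  67  66  64  62  62  62  64  66  67  71
  75  75  77  81  93 106 113 113 114 114 114 114 114 113]
202 [ 70  69  69  69  68  66  64  60  55  51  47  44  44  46  49  51  59  73
  89 101 105 108 111 112 113 113 113 113 113 114 114 114]
204 [ 69  71  68  68  65  62  56  47  40  38  36  38  38  37  41  44  48  56
  71  88 102 110 112 113 113 114 112 113 112 113 113 113]
206 [ 70  68  67  65  60  55  49  42  37  40  44  46  48  49  48  48  44  43
  49  63  80  99 109 112 113 113 113 113 113 112 113 112]
208 [ 69  69  67  63  57  49  44  43  44  51  57  62  64  64  65  60  58  52
  50  58  73  92 106 112 113 112 112 112 112 112 113 112]
213 [ 70  69  68  67  64  61  59  63  64  65  65  68  67  68  66  67  65  65
  66  70  84 101 109 112 111 112 112 112 112 111 112 112]
[70 69 70 69 69 69 69 69 68 67 62 53 46 39 37 41 49 57 64 67 67 67 66 68]
```

Request:
play_rows(
  plan=[
    [-0.5,-0.4,-3,0.002,0.002,0,-1],
    [0,0,-3,0,0,0,-1],
    [0,0,-3,0,0,0,-1],
    [0,0,-2,0,0,0,-1],
  ],
)

```text
time_s: 6.12
eef_pos: [534.5, -105.5, 202.3]
ee_rot: [0.0, 0.707, 0.707, 0.0]
force: [0.2, 0.4, -1.0]
grip_width: 0.212
```

```bash
python3 -c "
from h import *
st();print(sense()['wrist_torque'])"
```

```text
6.1167 pos [ 534.48 -105.51  202.29] corr [-0.      0.0003  0.0007] F [ 0.2  0.4 -1. ] g 0.212
[0.04479764 0.01710918 0.00258335]
```

Request:
play_rows(
  plan=[
    [0,0,-2,0,0,0,-1],
    [0,0,-2,0,0,0,-1],
    [0,0,-2,0,0,0,-1],
    [0,0,-2,0,0,0,-1],
    [0,0,-2,0,0,0,-1],
  ],
)

```text
time_s: 6.53
eef_pos: [534.3, -105.5, 190.8]
ee_rot: [-0.0, 0.707, 0.707, -0.0]
force: [-0.2, 0.3, -1.0]
grip_width: 0.215
```

```bash
python3 -c "
from h import *
st();print(sense()['wrist_torque'])"
```

```text
6.5333 pos [ 534.33 -105.51  190.78] corr [-0.0003 -0.0004  0.0008] F [-0.2  0.3 -1. ] g 0.215
[ 0.01590558 -0.03681597 -0.04467401]
```

Request:
play_rows(
  plan=[
    [0,0,-2.5,0,0,0,-1],
    [0,0,-2.5,0,0,0,-1],
    [0,0,-2.5,0,0,0,-1],
  ],
)

```text
time_s: 6.78
eef_pos: [534.4, -105.6, 182.8]
ee_rot: [0.0, 0.707, 0.707, 0.0]
force: [-0.9, -0.5, 6.6]
grip_width: 0.212
```

Request:
play_rows(
  plan=[
    [0,0,-2.5,0,0,0,-1],
    [0,0,-2.5,0,0,0,-1],
  ],
)

```text
time_s: 6.95
eef_pos: [535.2, -105.9, 179.5]
ee_rot: [0.002, 0.707, 0.707, 0.001]
force: [-2.2, 0.5, 7.3]
grip_width: 0.213
```

Request:
play_rows(
  plan=[
    [0,0,-2.5,0,0,0,-1],
    [0,0,-2.5,0,0,0,-1],
  ],
)

```text
time_s: 7.12
eef_pos: [535.1, -105.9, 175.7]
ee_rot: [0.002, 0.707, 0.707, 0.001]
force: [-3.0, 0.1, 6.3]
grip_width: 0.216
```

```bash
python3 -c "
from h import *
st();print(sense()['wrist_torque'])"
```

```text
7.1167 pos [ 535.13 -105.91  175.73] corr [0.0021 0.0038 0.0004] F [-3.   0.1  6.3] g 0.216
[ 0.24836003  0.63476542 -0.03682645]
```

Request:
play_rows(
  plan=[
    [-0.6,0.3,-2.5,0.002,0.003,0,-1],
    [0,0,-2.5,0,0,0,-1],
    [0,0,-2.5,0,0,0,-1],
  ],
)

```text
time_s: 7.37
eef_pos: [534.9, -105.8, 169.8]
ee_rot: [0.002, 0.707, 0.707, 0.001]
force: [-1.7, 0.9, 6.3]
grip_width: 0.213
```

Request:
play_rows(
  plan=[
    [0,0,-2.5,0,0,0,-1],
    [0,0,-2.5,0,0,0,-1],
    [0,0,-2.5,0,0,0,-1],
  ],
)

```text
time_s: 7.62
eef_pos: [534.9, -105.8, 163.3]
ee_rot: [0.002, 0.707, 0.707, 0.001]
force: [-2.4, 1.7, 5.1]
grip_width: 0.212
```

```bash
python3 -c "
from h import *
st();print(sense()['wrist_torque'])"
```

```text
7.6167 pos [ 534.9  -105.78  163.31] corr [ 0.0019  0.0036 -0.    ] F [-2.4  1.7  5.1] g 0.212
[ 0.1782866   0.56971621 -0.00551209]
```

Request:
play_rows(
  plan=[
    [-0.5,-0.2,-2,0.002,0.003,0,-1],
    [0,0,-2,0,0,0,-1],
  ],
)

```text
time_s: 7.78
eef_pos: [534.7, -106.0, 159.9]
ee_rot: [0.001, 0.707, 0.707, 0.001]
force: [-1.7, 1.1, 5.8]
grip_width: 0.211
```

Request:
play_rows(
  plan=[
    [-0.3,0,-1.8,0,0.003,0,-1],
    [0,0,-1.8,0,0,0,-1],
  ],
)

```text
time_s: 7.95
eef_pos: [534.8, -106.0, 156.8]
ee_rot: [0.0, 0.707, 0.707, -0.0]
force: [-1.1, 3.1, 5.9]
grip_width: 0.213
```

Request:
play_rows(
  plan=[
    [-0.3,0.3,-1.8,0,0,0,-1],
    [0,0,-1.8,0,0,0,-1],
  ],
)

```text
time_s: 8.12
eef_pos: [534.8, -105.9, 153.7]
ee_rot: [0.001, 0.707, 0.707, 0.0]
force: [-3.0, 0.7, 10.5]
grip_width: 0.212
```

Request:
play_rows(
  plan=[
    [0,0,-0.5,0,0,0,-1],
  ],
)

```text
time_s: 8.2
eef_pos: [534.8, -105.8, 153.3]
ee_rot: [0.001, 0.707, 0.707, 0.0]
force: [-2.5, 1.1, 4.9]
grip_width: 0.22
```

```bash
python3 -c "
from h import *
st();print(sense()['wrist_torque'])"
```

```text
8.2 pos [ 534.79 -105.8   153.26] corr [ 0.0006  0.0011 -0.0001] F [-2.5  1.1  4.9] g 0.22
[ 0.21820684  0.47178351 -0.02298129]
```

Request:
play_rows(
  plan=[
    [0,0,-1.2,0,0,0,-1],
  ],
)

```text
time_s: 8.28
eef_pos: [534.9, -105.8, 152.7]
ee_rot: [0.001, 0.707, 0.707, 0.0]
force: [-2.9, 2.2, 12.7]
grip_width: 0.207
```

Request:
play_rows(
  plan=[
    [0,0,-1,0,0,0,-1],
  ],
)

```text
time_s: 8.37
eef_pos: [535.0, -105.8, 152.4]
ee_rot: [0.001, 0.707, 0.707, 0.0]
force: [-3.7, 1.5, 11.8]
grip_width: 0.215
```

```bash
python3 -c "
from h import *
st();print(sense()['wrist_torque'])"
```

```text
8.3667 pos [ 534.99 -105.83  152.42] corr [ 0.0012  0.002  -0.0003] F [-3.7  1.5 11.8] g 0.215
[ 0.37666587  0.84996753 -0.02566108]
```

Request:
play_rows(
  plan=[
    [-0.3,0,-1.4,0,0,0,-1],
  ],
)

```text
time_s: 8.45
eef_pos: [535.0, -105.9, 152.2]
ee_rot: [0.002, 0.707, 0.707, 0.0]
force: [-3.3, 2.7, 14.7]
grip_width: 0.21
```

Request:
play_rows(
  plan=[
    [0,0,0,0,0,0,-1],
    [0,0,0,0,0,0,-1],
    [0,0,0,0,0,0,0],
    [0,0,0,0,0,0,0],
    [0,0,0,0,0,0,0],
  ],
)

```text
time_s: 8.87
eef_pos: [534.7, -105.8, 151.3]
ee_rot: [0.001, 0.707, 0.707, 0.0]
force: [-0.2, -0.1, -0.3]
grip_width: 0.503
```

```bash
python3 - <<'E'
from h import *
st();c=cap('wrist','w5.png');p=sense()['eef_pos']
print(proj(c,p+[0,0,28]),proj(c,np.array([534.3,-105.5,105])))
E
```

```text
8.8667 pos [ 534.72 -105.84  151.34] corr [ 0.0014  0.0022 -0.0005] F [-0.2 -0.1 -0.3] g 0.503
(np.float64(279.6921562645281), np.float64(291.83540962353504)) (np.float64(278.7674704780674), np.float64(232.6355203853417))
```

View pics/w5.png

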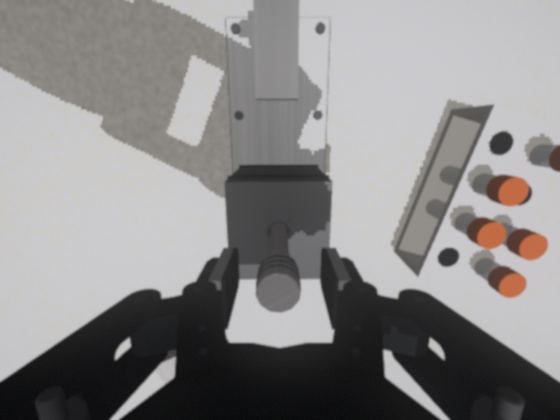

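Request:
play_rows(
  plan=[
    [0,0,10,0,0,0,0],
    [0,0,20,0,0,0,0],
    [0,0,15,0,0,0,0],
    [0,0,0,0,0,0,-1],
    [0,0,0,0,0,0,-1],
  ],
)

```text
time_s: 9.33
eef_pos: [534.3, -105.8, 198.7]
ee_rot: [0.001, 0.707, 0.707, -0.0]
force: [-1.0, 0.5, -1.0]
grip_width: 0.225
```

Request:
play_rows(
  plan=[
    [0,0,0,0,0,0,-1],
    [0,0,0,0,0,0,-1],
    [0,0,0,0,0,0,-1],
  ],
  grip_force=20,
)

```text
time_s: 9.58
eef_pos: [534.0, -105.7, 197.5]
ee_rot: [-0.0, 0.707, 0.707, -0.0]
force: [0.3, -0.0, 0.3]
grip_width: -0.005
```

```bash
python3 - <<'E'
from h import *
st()
E
```

```text
9.5833 pos [ 533.95 -105.7   197.46] corr [ 0.0003 -0.0006 -0.0003] F [ 0.3 -0.   0.3] g -0.005
```

Now probe the rod's top lightly with the shut fingertips.

Request:
play_rows(
  plan=[
    [0,0,-5,0,0,0,-1],
    [0,0,-5,0,0,0,-1],
    [0,0,-3,0,0,0,-1],
    [0,0,-1,0,0,0,-1],
    [0,0,0,0,0,0,-1],
  ],
)

```text
time_s: 10.0
eef_pos: [533.6, -105.5, 180.6]
ee_rot: [-0.001, 0.707, 0.707, -0.001]
force: [0.3, -0.2, 4.9]
grip_width: -0.003
```

Request:
play_rows(
  plan=[
    [0,0,-0.6,0,0,0,-1],
  ],
)

```text
time_s: 10.08
eef_pos: [534.0, -105.6, 180.5]
ee_rot: [-0.0, 0.707, 0.707, -0.0]
force: [-1.5, 0.2, 8.2]
grip_width: -0.002
```

Request:
play_rows(
  plan=[
    [0,0,15,0,0,0,-1],
    [0,0,30,0,0,0,-1],
    [0,0,30,0,0,0,-1],
    [0,15,10,0,0,0,-1],
    [0,30,0,0,0,0,-1],
  ],
)

```text
time_s: 10.5
eef_pos: [532.7, -62.9, 266.7]
ee_rot: [-0.003, 0.709, 0.705, -0.002]
force: [1.3, -0.5, -0.3]
grip_width: -0.002
```

Request:
play_rows(
  plan=[
    [0,35,0,0,0,0,-1],
    [0,35,0,0,0,0,-1],
    [0,35,0,0,0,0,-1],
    [0,15,0,0,0,0,-1],
    [0,0,0,0,0,0,-1],
  ],
)

```text
time_s: 10.92
eef_pos: [531.7, 65.2, 267.4]
ee_rot: [-0.002, 0.709, 0.706, -0.001]
force: [0.7, 0.2, -0.1]
grip_width: -0.004
```

Request:
play_rows(
  plan=[
    [0,0,0,0,0,0,-1],
    [0,0,0,0,0,0,-1],
  ],
)

```text
time_s: 11.08
eef_pos: [531.6, 65.3, 267.0]
ee_rot: [-0.002, 0.708, 0.706, -0.001]
force: [-0.7, 0.3, -0.2]
grip_width: -0.004
```

```bash
python3 - <<'E'
from h import *
st();c=cap('wrist','w6.png');print(proj(c,np.array([533,86.6,223])),proj(c,sense()['eef_pos']))
E
```

```text
11.0833 pos [531.62  65.32 267.02] corr [-0.0016 -0.0045  0.0027] F [-0.7  0.3 -0.2] g -0.004
(np.float64(281.93996996541404), np.float64(203.53560830496164)) (np.float64(279.64798449608884), np.float64(263.9360022257979))
```

View pics/w6.png

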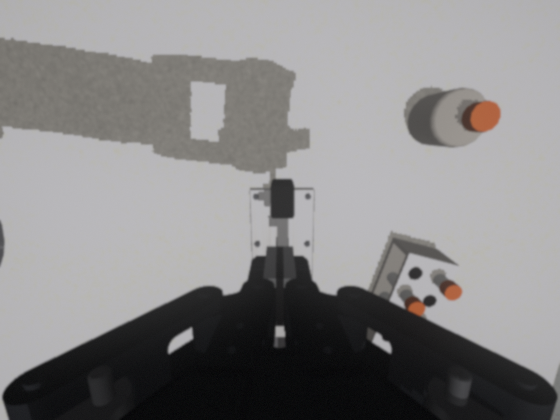

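Request:
play_rows(
  plan=[
    [0.7,12,-10,0,0,0,-1],
    [0.6,10,-12,0,-0.004,0.002,-1],
    [0,0,-8,0,0,0,-1],
    [0,0,0,0,0,0,-1],
    [0,0,0,0,0,0,-1],
  ],
)

```text
time_s: 11.55
eef_pos: [533.3, 85.1, 233.4]
ee_rot: [-0.001, 0.71, 0.704, -0.0]
force: [0.5, -0.2, 0.9]
grip_width: -0.001
```

```bash
python3 - <<'E'
from h import *
st();c=cap('wrist')
g=cv2.cvtColor(c['img'],cv2.COLOR_BGR2GRAY)
for r in range(215,262,5):print(r,g[r,262:300:2])
print(proj(c,sense()['eef_pos']))
E
```

```text
11.55 pos [533.28  85.15 233.42] corr [-0.0014 -0.0019  0.0076] F [ 0.5 -0.2  0.9] g -0.001
215 [117 118 115 114 115 115 114 115 117 124 171 182 181 181 183 184 184 185
 185]
220 [116 116 104  61  48  47  46  47  47  47  48  47  48  48  73 157 183 184
 184]
225 [126 116  86  49  46  47  46  46  46  46  46  46  45  46  51 123 181 184
 184]
230 [183 175 102  48  46  45  46  46  47  46  47  45  46  46  47  86 169 184
 184]
235 [183 176 101  47  47  46  46  45  45  46  46  47  46  46  47  77 165 184
 183]
240 [182 176 101  47  45  45  46  44  45  44  45  45  44  46  45  77 164 183
 184]
245 [182 174 102  49  49  48  49  44  44  44  44  47  48  49  48  76 164 183
 184]
250 [180 174 112  66  66  66  64  54  43  42  49  63  66  66  65  89 166 183
 183]
255 [139 134  89  65  64  65  63  51  42  40  45  60  64  64  64  76 128 141
 142]
260 [41 48 62 63 64 64 63 50 39 39 43 60 62 63 64 63 52 41 41]
(np.float64(279.5173089264264), np.float64(263.606467679953))
```

```bash
python3 - <<'E'
from h import *
c=cap('wrist');st()
for r in (217.5,228):
  for z in (190,200,213,220,226):print(r,z,atz(c,279.3,r,z))
E
```

```text
11.65 pos [533.41  85.02 233.85] corr [-0.0013 -0.0012  0.0077] F [-0.3  0.1 -0.2] g 0.005
217.5 190 [533.0936197   97.02904106 190.        ]
217.5 200 [533.14048399 100.03255582 200.        ]
217.5 213 [533.20140758 103.93712499 213.        ]
217.5 220 [533.23421258 106.03958532 220.        ]
217.5 226 [533.26233116 107.84169417 226.        ]
228 190 [533.04132056  89.7885623  190.        ]
228 200 [533.09101765  93.18425944 200.        ]
228 213 [533.15562387  97.59866572 213.        ]
228 220 [533.19041183  99.97565371 220.        ]
228 226 [533.22023008 102.01307199 226.        ]
```

Request:
play_rows(
  plan=[
    [0,2,-1.5,0,0,0.006,-1],
    [0,0,-1.5,0,0,0,-1],
    [0,0,-1.5,0,0,0,-1],
  ],
)

```text
time_s: 11.9
eef_pos: [534.1, 86.4, 230.3]
ee_rot: [0.0, 0.708, 0.706, 0.001]
force: [1.4, -0.5, 0.1]
grip_width: 0.001
```

Request:
play_rows(
  plan=[
    [-0.5,1,-1.2,0,0,0,-1],
    [0,0,-1.2,0,0,0,-1],
  ],
)

```text
time_s: 12.07
eef_pos: [533.6, 87.3, 228.0]
ee_rot: [0.0, 0.708, 0.706, 0.001]
force: [0.4, 0.1, -0.3]
grip_width: 0.005
```

Request:
play_rows(
  plan=[
    [0,0,-1,0,0,0,-1],
    [0,0,-1,0,0,0,-1],
  ],
)

```text
time_s: 12.23
eef_pos: [533.6, 87.4, 225.8]
ee_rot: [0.0, 0.708, 0.706, 0.001]
force: [-0.5, -0.3, 0.2]
grip_width: -0.0
```

Request:
play_rows(
  plan=[
    [0,0,-1,0,0,0,-1],
    [0,0,-1,0,0,0,-1],
  ],
)

```text
time_s: 12.4
eef_pos: [533.6, 87.4, 223.6]
ee_rot: [0.0, 0.708, 0.706, 0.001]
force: [0.3, -0.2, -0.8]
grip_width: -0.001
```

Request:
play_rows(
  plan=[
    [0,0,-1,0,0,0,-1],
    [0,0,-1,0,0,0,-1],
    [0,0,-1,0,0,0,-1],
  ],
)

```text
time_s: 12.65
eef_pos: [533.6, 87.4, 220.3]
ee_rot: [0.0, 0.708, 0.706, 0.001]
force: [0.1, -0.4, -0.4]
grip_width: 0.0
```

Request:
play_rows(
  plan=[
    [0,0,-1,0,0,0,-1],
    [0,0,-1,0,0,0,-1],
    [0,0,-1,0,0,0,-1],
  ],
)

```text
time_s: 12.9
eef_pos: [533.7, 87.4, 217.2]
ee_rot: [0.0, 0.708, 0.706, 0.001]
force: [-1.3, 0.5, 4.0]
grip_width: 0.001
```

Request:
play_rows(
  plan=[
    [0,0,-1,0,0,0,-1],
    [0,0,-1,0,0,0,-1],
  ],
)

```text
time_s: 13.07
eef_pos: [533.7, 87.4, 215.5]
ee_rot: [0.001, 0.708, 0.706, 0.001]
force: [-1.5, 0.2, 3.4]
grip_width: 0.001
```

Request:
play_rows(
  plan=[
    [0,0,-2,0,0,0,-1],
    [0,0,-2,0,0,0,-1],
    [0,0,-2,0,0,0,-1],
    [0,0,-2,0,0,0,-1],
    [0,0,-2,0,0,0,-1],
  ],
)

```text
time_s: 13.48
eef_pos: [533.7, 87.4, 205.3]
ee_rot: [0.001, 0.708, 0.706, 0.002]
force: [-1.1, 0.3, 3.6]
grip_width: -0.001
```

Request:
play_rows(
  plan=[
    [0,0,-2,0,0,0,-1],
    [0,0,-2,0,0,0,-1],
    [0,0,-2,0,0,0,-1],
    [0,0,0,0,0,0,-1],
  ],
)

```text
time_s: 13.82
eef_pos: [533.6, 87.4, 198.1]
ee_rot: [0.001, 0.708, 0.706, 0.001]
force: [-0.6, -0.0, 1.7]
grip_width: -0.0
```

```bash
python3 -c "
from h import *
st()"
```

```text
13.8167 pos [533.65  87.36 198.1 ] corr [-0.0008  0.0032  0.0023] F [-0.6 -0.   1.7] g -0.0
```

Request:
play_rows(
  plan=[
    [0,0,-1.5,0,0,0,-1],
    [0,0,-1.5,0,0,0,-1],
    [0,0,-0.7,0,0,0,-1],
    [0,0,0,0,0,0,-1],
  ],
)

```text
time_s: 14.15
eef_pos: [533.7, 87.4, 193.9]
ee_rot: [0.001, 0.708, 0.706, 0.001]
force: [-1.9, -0.3, 2.5]
grip_width: -0.004
```

```bash
python3 -c "
from h import *
st()"
```

```text
14.15 pos [533.68  87.37 193.91] corr [-0.0008  0.0031  0.0023] F [-1.9 -0.3  2.5] g -0.004
```

Request:
play_rows(
  plan=[
    [0,0,-0.6,0,0,0,-1],
    [0,0,0,0,0,0,-1],
  ],
)

```text
time_s: 14.32
eef_pos: [533.7, 87.4, 193.2]
ee_rot: [0.001, 0.708, 0.706, 0.001]
force: [-0.9, 0.0, 1.8]
grip_width: 0.002
```

```bash
python3 -c "
from h import *
st()"
```

```text
14.3167 pos [533.66  87.36 193.24] corr [-0.0008  0.003   0.0023] F [-0.9  0.   1.8] g 0.002
```

Request:
play_rows(
  plan=[
    [0,0,15,0,0,0,-1],
    [0,0,30,0,0,0,-1],
    [0,0,20,0,0,0,-1],
    [0,-30,0,0,0,0,-1],
    [0,-35,0,0,0,0,-1],
  ],
)

```text
time_s: 14.73
eef_pos: [532.6, 25.4, 258.9]
ee_rot: [-0.001, 0.705, 0.709, 0.001]
force: [0.5, 0.6, -0.2]
grip_width: -0.004
```

Request:
play_rows(
  plan=[
    [0,-35,0,0,0,0,-1],
    [0,-35,0,0,0,0,-1],
    [0,-25,0,0,0,0,-1],
    [0,-10,0,0,0,0,-1],
    [0,0,0,0,0,0,-1],
  ],
)

```text
time_s: 15.15
eef_pos: [532.0, -88.6, 258.3]
ee_rot: [-0.0, 0.707, 0.708, 0.001]
force: [0.6, -0.3, 0.8]
grip_width: -0.0
```

```bash
python3 - <<'E'
from h import *
st()
E
```

```text
15.15 pos [532.   -88.61 258.27] corr [-0.0011  0.0006 -0.0015] F [ 0.6 -0.3  0.8] g -0.0
```

Request:
play_rows(
  plan=[
    [1,-12,-20,0,0,0,-1],
    [0.5,-5,-25,0,0,0,-1],
    [0,0,-18,0,0,0,-1],
    [0,0,-5,0,0,0,-1],
    [0,0,0,0,0,0,-1],
  ],
)

```text
time_s: 15.57
eef_pos: [534.2, -101.7, 188.2]
ee_rot: [0.0, 0.706, 0.708, 0.002]
force: [-0.6, 0.9, 0.2]
grip_width: 0.002
```

Request:
play_rows(
  plan=[
    [0,0,0,0,0,0,-1],
  ],
)

```text
time_s: 15.65
eef_pos: [534.4, -100.7, 188.6]
ee_rot: [0.0, 0.706, 0.709, 0.002]
force: [-0.1, -0.3, 0.0]
grip_width: 0.0
```

```bash
python3 - <<'E'
from h import *
st()
E
```

```text
15.65 pos [ 534.41 -100.71  188.57] corr [-0.0022  0.0029 -0.0045] F [-0.1 -0.3  0. ] g 0.0
```

Request:
play_rows(
  plan=[
    [0,-4.5,-3,0,0,0,-1],
    [0,0,-2,0,0,0,-1],
    [0,0,-0.6,0,0,0,-1],
    [0,0,0,0,0,0,-1],
  ],
)

```text
time_s: 15.98
eef_pos: [535.9, -104.5, 185.7]
ee_rot: [0.003, 0.705, 0.709, 0.003]
force: [-0.3, -0.1, 0.2]
grip_width: 0.0
```

Request:
play_rows(
  plan=[
    [0,0,-0.3,0,0,0,-1],
  ],
)

```text
time_s: 16.07
eef_pos: [536.0, -104.6, 185.9]
ee_rot: [0.003, 0.705, 0.709, 0.003]
force: [-0.0, 0.2, 0.6]
grip_width: -0.001
```

Request:
play_rows(
  plan=[
    [0,0,-0.3,0,0,0,-1],
  ],
)

```text
time_s: 16.15
eef_pos: [536.1, -104.6, 185.8]
ee_rot: [0.003, 0.705, 0.709, 0.003]
force: [0.3, -0.3, -0.2]
grip_width: 0.001
```

Request:
play_rows(
  plan=[
    [0,0,-0.3,0,0,0,-1],
  ],
)

```text
time_s: 16.23
eef_pos: [536.2, -104.6, 185.7]
ee_rot: [0.003, 0.705, 0.709, 0.003]
force: [0.8, 0.3, -0.2]
grip_width: -0.002
```

Request:
play_rows(
  plan=[
    [-2,-0.5,-1.5,0.002,0.005,-0.005,-1],
    [0,0,-1,0,0,0,-1],
    [0,0,0,0,0,0,-1],
  ],
)

```text
time_s: 16.48
eef_pos: [534.0, -105.2, 183.1]
ee_rot: [0.001, 0.707, 0.707, 0.002]
force: [0.5, -0.6, -1.1]
grip_width: -0.002
```

Request:
play_rows(
  plan=[
    [0,0,-0.5,0,0,0,-1],
    [0,0,-0.5,0,0,0,-1],
  ],
)

```text
time_s: 16.65
eef_pos: [533.9, -105.3, 182.0]
ee_rot: [0.001, 0.707, 0.707, 0.002]
force: [0.3, -0.1, 0.5]
grip_width: -0.001
```

```bash
python3 - <<'E'
from h import *
st()
E
```

```text
16.65 pos [ 533.93 -105.26  182.  ] corr [-0.0019  0.004  -0.0007] F [ 0.3 -0.1  0.5] g -0.001
```

Request:
play_rows(
  plan=[
    [0,0,-0.4,0,0,0,-1],
    [0,0,-0.4,0,0,0,-1],
  ],
)

```text
time_s: 16.82
eef_pos: [533.9, -105.3, 181.1]
ee_rot: [0.001, 0.707, 0.707, 0.002]
force: [0.5, 0.1, -0.1]
grip_width: -0.0
```

Request:
play_rows(
  plan=[
    [0,0,-0.3,0,0,0,-1],
  ],
)

```text
time_s: 16.9
eef_pos: [533.9, -105.3, 180.7]
ee_rot: [0.001, 0.707, 0.707, 0.002]
force: [-0.7, 0.0, 1.9]
grip_width: -0.005
```

Request:
play_rows(
  plan=[
    [0,0,-0.3,0,0,0,-1],
  ],
)

```text
time_s: 16.98
eef_pos: [534.1, -105.3, 180.7]
ee_rot: [0.001, 0.707, 0.707, 0.002]
force: [-0.3, 0.0, 2.8]
grip_width: -0.003
```

Request:
play_rows(
  plan=[
    [0,0,-0.3,0,0,0,-1],
  ],
)

```text
time_s: 17.07
eef_pos: [534.2, -105.3, 180.7]
ee_rot: [0.001, 0.707, 0.707, 0.002]
force: [-0.8, 0.6, 3.8]
grip_width: 0.004
```

Request:
play_rows(
  plan=[
    [0,0,10,0,0,0,-1],
    [0,0,30,0,0,0,-1],
    [0,0,30,0,0,0,-1],
    [0,-25,20,0,0,0,-1],
    [0,-35,0,0,0,0,-1],
  ],
)

```text
time_s: 17.48
eef_pos: [532.9, -161.4, 276.5]
ee_rot: [-0.0, 0.704, 0.71, 0.002]
force: [0.7, -0.4, -0.2]
grip_width: 0.0
```

Request:
play_rows(
  plan=[
    [0,-35,0,0,0,0,-1],
    [0,-35,0,0,0,0,-1],
    [0,-20,0,0,0,0,-1],
    [0,0,0,0,0,0,-1],
    [0,0,0,0,0,0,-1],
  ],
)

```text
time_s: 17.9
eef_pos: [531.9, -260.4, 281.6]
ee_rot: [0.003, 0.706, 0.708, 0.002]
force: [-0.3, 0.1, 0.5]
grip_width: -0.001
```

```bash
python3 - <<'E'
from h import *
st()
c=cap('wrist');s=cap('side')
a=cv2.resize(s['img'][150:280,240:330],None,fx=4,fy=4,interpolation=cv2.INTER_CUBIC)[:420]
for n,p in(('rod',(534,-105.5,180.7)),('ptr',(534,-29,180.3))):print(n,'side',proj(s,np.array(p)),'wrist',proj(c,np.array(p)))
cv2.imwrite('pics/fin.png',np.hstack([c['img'][:,130:],a]))
E
```

```text
17.9 pos [ 531.88 -260.36  281.63] corr [ 0.0011  0.007  -0.0039] F [-0.3  0.1  0.5] g -0.001
rod side (np.float64(285.85144488641413), np.float64(204.71630937962905)) wrist (np.float64(282.50362648607774), np.float64(1.7470273958473115))
ptr side (np.float64(283.64843262737077), np.float64(190.5304382096093)) wrist (np.float64(283.3626212495692), np.float64(-135.3411881177755))
```

View pics/fin.png

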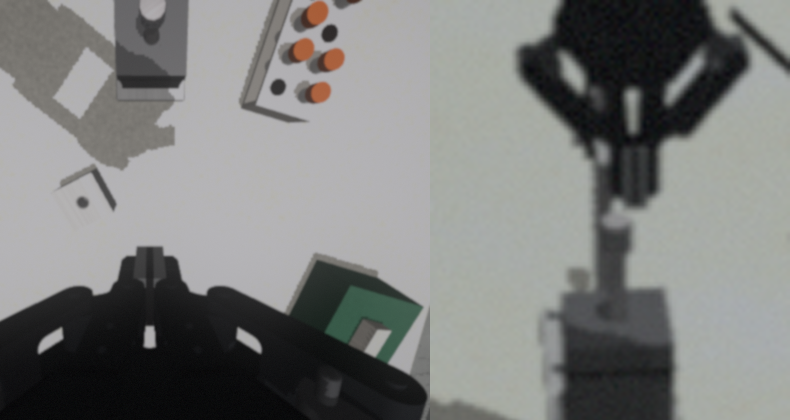

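The rod stands upright in the bore and the stand is empty, but the gripper hides the marker in the side view. I'll move aside for one last look.

Request:
play_rows(
  plan=[
    [-30,0,0,0,0,0,-1],
    [-35,0,0,0,0,0,-1],
    [-35,0,0,0,0,0,-1],
    [-30,0,0,0,0,0,-1],
    [0,0,0,0,0,0,-1],
  ],
)

```text
time_s: 18.42
eef_pos: [398.8, -251.7, 280.2]
ee_rot: [0.002, 0.702, 0.713, 0.002]
force: [-0.1, -0.6, 0.2]
grip_width: -0.0
```

```bash
python3 - <<'E'
from h import *
s=cap('side')
for n,p in(('rodtop',(534,-105.5,180.7)),('ptr tip',(534,-29,180.3)),('post top',(534,15,222)),('block top',(534,87,193.3))):
    u,v=proj(s,np.array(p));print(n,(u-255)*9,(v-165)*9)
cv2.imwrite('pics/fin2.png',cv2.resize(s['img'][165:230,255:320],None,fx=9,fy=9,interpolation=cv2.INTER_CUBIC))
E
```

```text
rodtop 277.66300397772716 357.44678441666144
ptr tip 257.8358936463369 229.77394388648358
post top 246.36512662789278 39.33149543288246
block top 230.77830042679943 19.670595334766546
```

View pics/fin2.png

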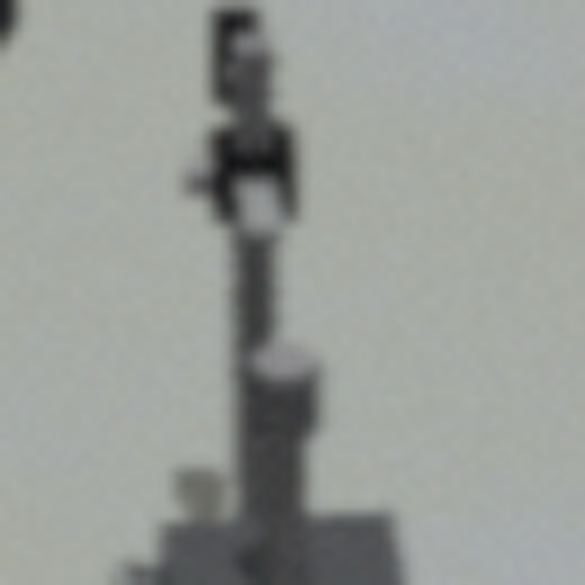

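The rod top is at crop (284,360), where (278,357) was predicted. The pointer's front end is at about (262,232), where (258,230) was predicted. The two agree, so I'm handing in.

```bash
python3 -c "
from h import *
print(ctrl.finish_job())"
```

```text
the job is handed in; nothing more can be done
None
```

The rod is standing bottomed in the bore, and the marker is level with its top to within about 0.5 mm. I handed the job in at about 18.5 s, with the gripper clear of everything.

- **Rod:** It went in past the clips at about 7 N. I stopped when the wrist force read about 15 N and the rod hardly moved any further, so I put the cushion load at about 8 N. After release the rod sprang back roughly 0.6 mm, so the rod was pressing on the cushion. The tip now sits about 54 mm below the mouth.
- **Marker:** I pushed it down with the shut fingertips on its grip block instead of gripping it. The fingertips left the block at z = 193.2 mm, which puts the pointer's top at 180.2 mm.
- **Checks:** Touching the rod's top gave 180.6 mm before setting the marker and 180.7 mm after, so the pointer reads about 0.45 mm low. I left it there. The last side picture matched those heights to within the camera's roughly 2 mm error.
- **Bystanders:** I had no contact with the rack, bottle or tip box. I did not measure their positions again at the end.

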